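# Fetch the date stamp from the packing carousel

### The arm

A 6-joint arm with a two-finger parallel gripper is mounted at the origin on a cart in front of the work surface, level with it; the furniture and walls round the work are solid. World frame = base frame: x ahead of the robot, y to its left, z up, the work surface at z = 0. Lengths are in m, angles in rad, forces in N, time in s.
With the tool pointing down it reaches from about 0.275 to 0.75 m from the base axis. Payload 10.2 kg.
Tool frame: the origin (TCP) lies midway between the tips of the shut fingers; the grasp point (between the pads) lies 19 mm behind it (env.hold_point_z is the distance from the TCP to the grasp point, in m); x points along the fingers, z is the direction in which the jaws open and shut, and the axes are right-handed (so a half turn about x gives the same grasp; the last joint's range is limited). The gripper opens to 85 mm and grips with 20 to 120 N. Pads are 22 mm wide; open, the fingers measure 114 mm over their backs; the gripper's body (76 mm by 85 mm) begins 54 mm behind the grasp point. The pads swing forward as they close: fully open they stand 13 mm farther back than shut.
Start: joints at [-1.43, 0.313, 1.498, -0, 1.331, -0.223], TCP at [0.187, -0.491, 0.231] pointing down, gripper open.
Joint ranges: [-2.94, 2.94], [-0.97, 2.17], [0.19, 2.56], [-1.23, 4.37], [0.02, 3.11], [-2.88, 2.88]. Speed limits (rad/s): [2.39, 2.39, 3.01, 3.14, 3.14, 3.14].

### API

Orientations are given as a unit quaternion [x, y, z, w].
In Python, from bench import env, kinematics, monitor, eyes, job gives the robot as it stands. The module is installed in compiled form; this text tells all that it offers. Calls block until the motion is done:
- env.reach(position, orientation): joint-space move of the TCP to a pose.
- env.movel(position, velocity=0.15, frame=None, guard=None): straight line of the TCP; frame=None keeps the orientation; velocity is the mean speed in m/s. With guard (N) it stops when the force on the tool has changed by that much, and returns True; else False.
- env.set_joints(angles): joint-space move.
- env.release() and env.close_gripper(effort=None): open the fingers fully, or close them until they stop; effort is the grip in N (None keeps the last).
- env.hold(seconds).
- kinematics.ik(position, orientation): joint angles nearest the present ones, or None.
- monitor.sense(): the state.
- eyes.grab_frame(name): name is "side" or "top" or "wrist"; returns a dict with "frame" (420x560x3 uint8, red, green, blue), "mtx" (3x3 intrinsics, pixels), "view" (4x4, takes a point from world to camera coordinates). Camera axes: x right, y down, z forward; pixel columns grow to the right and rows downward; lengths in m; the calibration is good to about 2 mm. The wrist camera is an equidistant fisheye: a pixel r from the principal point sees the ray r / f radians off the axis. A picture is of the moment at which its call begins. There is no depth.
A pose or a line that the arm cannot do raises env.MotionError and nothing moves.
- job.hand_in(): hands the job in, once; it reports no verdict.
The state is a dict: "clock": time; "joints": joint angles; "qvel": joint speeds; "joint_efforts": joint torques, N m; "position": TCP position; "ee_rot": TCP orientation; "contact_force": force on the tool from outside, world axes, zero at the start; "ft_torque": the same for the moment, N m; "finger_gap": opening from 0.0 (shut) to 1.0 (fully open).
Only numpy, scipy, OpenCV 4.12 (cv2) and the standard library are available. Lean on these libraries where they do the work, as an engineer would, in place of code of your own. Each camera call takes 0.05 s, during which the arm holds its last target.

### The job

Turn the tool carousel until the bay with the red-handled date stamp stands at the yellow arrow on the carousel's foot. Then take the date stamp out of that bay and stand it upright in the middle of the small blue tray.

Things in the scene. Friction and masses are not known exactly. Their poses are not given: they have to be found in the camera images.
- carousel_base: Fixed black foot of the carousel, radius 115 mm. Origin on the table on the vertical turning axis. Its -x side has a tongue with a yellow arrow, roughly facing the robot; pick-up place at [-0.1, 0] in this frame. On the axis a black six-sided knob, 42 mm across flats, 112 to 148 mm above the table, fixed to the disc, a flat towards each bay's centre. The other bays hold lower things.
- carousel (a joint): Angle of the white disc (radius 150 mm) in rad, 0 at the start, growing counter-clockwise from above. Six 60-degree bays, centres 100 mm from the axis, floors 32 mm and ribs and rim up to 45 mm above the table. Turn it by the knob, either way; damped (about 0.3 N m at 1 rad/s), no detents, stays where left. The stamp needs a turn of 0.7 to 1.4 rad one way or the other.
- date_stamp: The date stamp with the red handle (one with a blue handle stands in another bay): black block foot 26 x 44 mm, 26 mm high, and a round handle, 26 mm in diameter, from 26 to 70 mm above its underside; 40 to 85 g. It stands upright and loose in a snug slot, 20 mm deep, in the middle of its bay: lift it straight up. Origin at the centre of its underside, z up, y along the 44 mm side.
- stamp_tray: A small fixed blue tray on the table with a black rubber liner, 110 x 110 mm outside, walls 4 mm thick and 12 mm high, floor 4 mm above the table. Origin at the centre of its underside, z up.
There are look-alikes about, which are no part of the job. What is shaped like the date_stamp but purple is not meant.

How it is judged:
On the way, in this order (a step that is already met when the one before it is completed fails the run):
1. the carousel has been turned so that the stamp, standing untouched in its bay, is at the yellow arrow (y of date_stamp in the frame of carousel_base between -0.02 and 0.02 m and x of date_stamp in the frame of carousel_base below -0.07 m and height (world z) of date_stamp between 0.025 and 0.042 m and angle between date_stamp's own z axis and vertical below 0.15 rad and (value of joint carousel above 0.5 rad or value of joint carousel below -0.5 rad) and contact force between the arm and date_stamp below 0.1 N and velocity of joint carousel between -0.1 and 0.1 rad/s), for 0.2 s.
2. the stamp has been lifted out of its bay (height (world z) of date_stamp above 0.055 m and contact force between the fingers and date_stamp above 0.3 N), for 0.1 s.
At the end, for the whole second after the job is handed in: The stamp stands upright (within about 9 degrees) on the floor of the blue tray, its centre within 30 mm of the tray's centre, released and at rest (horizontal distance between date_stamp and stamp_tray below 0.03 m and z of date_stamp in the frame of stamp_tray below 0.012 m and angle between date_stamp's own z axis and vertical below 0.15 rad and linear speed of date_stamp below 0.02 m/s and contact force between the arm and date_stamp below 0.1 N); the robot touches nothing.
It fails at once if the stamp is knocked over (angle between date_stamp's own z axis and vertical above 0.6 rad).
It also fails if it takes over 58 s, if anything falls off the work surface, if the arm or the gripper's body presses on something with over 40 N, if the wrist force passes 120 N, or if a joint passes its speed limit or range.

## Working session

There is one attempt and no reset: what is moved stays moved. The work goes in short steps, each a Python script; the robot and the scene stay as the last script left them, time stands still between calls to the robot, and variables do not carry over. Pictures are saved under pics/ and viewed, and the job is handed in when it is done.

```bash
mkdir -p pics; ls; python3 - <<'E'
from bench import env, kinematics, monitor, eyes, job
import cv2
for n in ("side","top","wrist"):
    f=eyes.grab_frame(n); cv2.imwrite(f"pics/a_{n}.png",f["frame"][:,:,::-1]); print(n,f["mtx"].round(1).tolist(),f["view"].round(3).tolist())
s=monitor.sense(); print(s)
print(env.hold_point_z)
E
```

```text
pics
side [[491.2, 0.0, 283.8], [0.0, 491.2, 211.1], [0.0, 0.0, 1.0]] [[1.0, -0.012, -0.019, -0.475], [-0.022, -0.57, -0.822, 0.044], [-0.001, 0.822, -0.57, 1.313], [0.0, 0.0, 0.0, 1.0]]
top [[426.1, 0.0, 283.6], [0.0, 426.1, 210.5], [0.0, 0.0, 1.0]] [[-0.03, -0.999, -0.015, 0.003], [-0.999, 0.03, -0.044, 0.467], [0.044, 0.014, -0.999, 0.966], [0.0, 0.0, 0.0, 1.0]]
wrist [[325.2, 0.0, 278.6], [0.0, 325.2, 206.5], [0.0, 0.0, 1.0]] [[0.356, -0.935, -0.001, -0.524], [-0.897, -0.342, 0.282, -0.036], [-0.264, -0.1, -0.96, 0.379], [0.0, 0.0, 0.0, 1.0]]
{'clock': 0.15, 'joints': array([-1.43040674e+00,  3.13353101e-01,  1.49825301e+00, -2.88405584e-05,
        1.33092696e+00, -2.23400911e-01]), 'qvel': array([-0.00150494, -0.00121301, -0.00118077, -0.0007138 ,  0.00027682,
        0.00022184]), 'joint_efforts': array([ 1.07449385e-03, -4.12370825e+01, -2.59797013e+01, -2.12078344e-04,
        3.21818305e-03, -1.75197141e-05]), 'position': array([ 0.18676152, -0.4904722 ,  0.23085393]), 'ee_rot': array([ 0.40154027,  0.582432  , -0.40106438,  0.58196713]), 'contact_force': array([-0.34621552,  0.48907103,  0.48084458]), 'ft_torque': array([-0.0366437 ,  0.02593295, -0.03774688]), 'finger_gap': 0.9990105234154426}
0.0187
```

View pics/a_top.png

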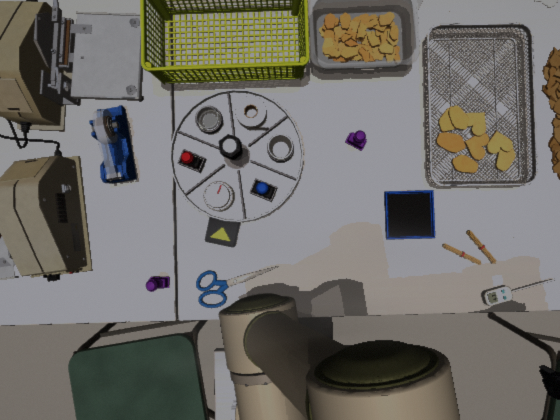

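View pics/a_side.png

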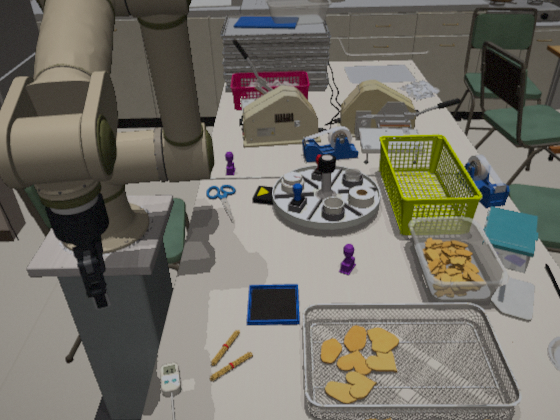

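```bash
cat > h.py <<'E'
from bench import env, kinematics, monitor, eyes, job
import cv2, numpy as np
from scipy.spatial.transform import Rotation as R
def ray(f,uv):
    V=f["view"];K=f["mtx"];c=-V[:3,:3].T@V[:3,3]
    d=V[:3,:3].T@np.linalg.inv(K)@np.array([uv[0],uv[1],1.]);return c,d/np.linalg.norm(d)
def onz(f,uv,z):
    c,d=ray(f,uv);return c+d*(z-c[2])/d[2]
def cross(fa,a,fb,b):
    c1,d1=ray(fa,a);c2,d2=ray(fb,b)
    t=np.linalg.lstsq(np.c_[d1,-d2],c2-c1,rcond=None)[0]
    p,q=c1+t[0]*d1,c2+t[1]*d2;return (p+q)/2,np.linalg.norm(p-q)
def blobs(f,lo,hi,amin=15):
    m=cv2.inRange(cv2.cvtColor(f["frame"],cv2.COLOR_RGB2HSV),np.array(lo),np.array(hi))
    n,l,s,c=cv2.connectedComponentsWithStats(m)
    return [(c[i].round(1),s[i].tolist()) for i in range(1,n) if s[i][4]>=amin],l
RED1=((0,150,70),(6,255,255));RED2=((174,150,70),(180,255,255));YEL=((24,150,120),(33,255,255));BLU=((105,130,60),(125,255,255))
def save(n,im,roi=None,k=1):
    if roi: im=im[roi[1]:roi[3],roi[0]:roi[2]]
    cv2.imwrite(f"pics/{n}.png",cv2.resize(im[:,:,::-1],None,fx=k,fy=k,interpolation=cv2.INTER_CUBIC))
def down(yaw): # jaws axis (tool z) horizontal at yaw
    x=np.array([0,0,-1.]);z=np.array([np.cos(yaw),np.sin(yaw),0]);y=np.cross(z,x)
    return R.from_matrix(np.c_[x,y,z]).as_quat()
E
python3 - <<'E'
from h import *
t=eyes.grab_frame("top");s=eyes.grab_frame("side")
for n,f in (("top",t),("side",s)):
    for k,c in (("red1",RED1),("red2",RED2),("yel",YEL),("blu",BLU)):
        print(n,k,[b for b in blobs(f,*c)[0]])
save("b1",t["frame"],(160,80,310,260),4*0.83);save("b2",s["frame"],(240,140,390,240),5)
save("b3",s["frame"],(235,275,315,335),6)
E
```

```text
top red1 []
top red2 [(array([186. , 156.8]), [181, 152, 11, 11, 85])]
top yel [(array([220. ,  51.4]), [141, 0, 168, 70, 1305]), (array([268.5,  26.8]), [223, 11, 75, 31, 454]), (array([219.3,  31.4]), [201, 13, 40, 37, 264]), (array([174.2,  27.2]), [165, 15, 22, 24, 90]), (array([171.4,  40.2]), [165, 34, 12, 13, 39]), (array([252.3,  36. ]), [241, 34, 22, 9, 41]), (array([240.3,  40.9]), [230, 40, 21, 3, 29]), (array([283.2,  44.9]), [276, 43, 16, 4, 25]), (array([254.4,  46.1]), [247, 45, 16, 3, 22]), (array([207.2,  47.8]), [195, 46, 23, 4, 32]), (array([268.7,  54.2]), [254, 49, 31, 12, 88]), (array([291.8,  50.3]), [287, 49, 11, 4, 17]), (array([243. ,  52.2]), [236, 51, 15, 5, 24]), (array([217.4,  53. ]), [207, 52, 21, 3, 31])]
top blu [(array([115.2, 111.4]), [107, 106, 15, 14, 116]), (array([120.5, 157.1]), [109, 138, 20, 40, 303]), (array([102.9, 172.6]), [101, 163, 5, 19, 72]), (array([261.4, 187.4]), [256, 182, 12, 12, 109]), (array([411.3, 212.7]), [385, 190, 50, 49, 441]), (array([212., 289.]), [197, 271, 31, 37, 391])]
side red1 []
side red2 [(array([317.9, 157.1]), [316, 155, 5, 6, 17])]
side yel [(array([425.7, 175.8]), [380, 135, 102, 66, 1013]), (array([426. , 176.8]), [424, 171, 6, 12, 22]), (array([262.1, 191.4]), [258, 187, 10, 9, 50]), (array([423. , 209.9]), [418, 204, 11, 13, 64]), (array([430.5, 212. ]), [428, 207, 6, 10, 24]), (array([414.3, 213.6]), [413, 211, 4, 7, 17])]
side blu [(array([261.1,  22.8]), [234, 17, 62, 11, 500]), (array([330. , 149.9]), [304, 137, 54, 25, 696]), (array([472.5, 172. ]), [471, 167, 4, 11, 28]), (array([492.7, 193. ]), [473, 174, 36, 34, 388]), (array([297.1, 190.9]), [293, 184, 9, 17, 116]), (array([272.7, 305.8]), [247, 285, 52, 40, 629])]
```

View pics/b1.png

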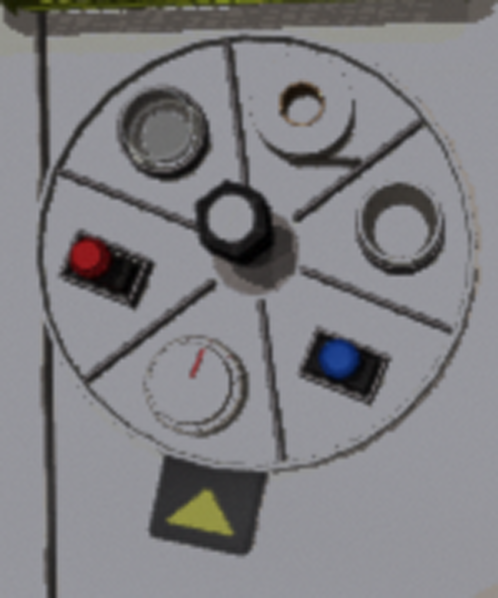

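View pics/b2.png

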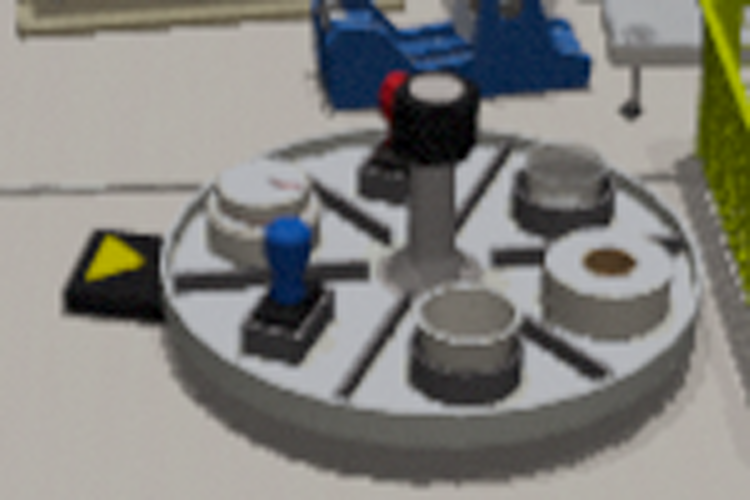

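```bash
python3 - <<'E'
from h import *
t=eyes.grab_frame("top");s=eyes.grab_frame("side")
k,e=cross(t,(229.9,145.4),s,(327.6,157.4));print("knob",k,e,onz(t,(229.9,145.4),.148),onz(s,(327.6,157.4),.148))
# rim: disc's outer dark line in top view
h=cv2.cvtColor(t["frame"],cv2.COLOR_RGB2HSV)
b=[x for x in blobs(t,(22,90,80),(35,255,255))[0] if x[0][1]>200];print(b)
b=b[0][0];print("arrow",cross(t,b,s,(262.1,191.4)),onz(t,b,0.02))
r,e=cross(t,(186,156.8),s,(316.9,157));print("red",r,e,[onz(t,(186,156.8),z) for z in (.09,.1)])
bl,e=cross(t,(261.4,187.4),s,(297.1,188));print("blue",bl,e,onz(t,(261.4,187.4),.1))
p=np.array([(u/3.32+160,v/3.32+80) for u,v in ((40,250),(255,37),(472,240),(265,470),(108,402),(420,390),(105,100),(395,90))],np.float32)
w=np.array([onz(t,q,.045)[:2] for q in p]);A=np.c_[2*w,np.ones(len(w))];x=np.linalg.lstsq(A,(w**2).sum(1),rcond=None)[0];print("disc",x[:2],np.sqrt(x[2]+x[0]**2+x[1]**2))
m=cv2.inRange(h,np.array(BLU[0]),np.array(BLU[1]));m[:,:370]=0;m[:180]=0;m[250:]=0
pts=cv2.findNonZero(m);q=cv2.minAreaRect(pts);print("tray",q,onz(t,q[0],.012),[onz(t,c,.012).round(3) for c in cv2.boxPoints(q)])
save("b4",t["frame"],(370,175,450,255),7);save("b5",t["frame"],(170,135,240,195),9)
E
```

```text
knob [0.59417231 0.08958041 0.14767197] 0.002391199060239145 [0.59288621 0.08949349 0.148     ] [0.59532697 0.0894252  0.148     ]
[(array([220.5, 234.6]), [210, 227, 20, 14, 147])]
arrow (array([0.41526589, 0.13355111, 0.0180704 ]), np.float64(0.0006765214496247029)) [0.41561936 0.13325246 0.02      ]
red [0.57840435 0.18966194 0.09613524] 0.007424119579205624 [array([0.58326861, 0.19138608, 0.09      ]), array([0.58148464, 0.1889693 , 0.1       ])]
blue [0.51273442 0.03295214 0.09000795] 0.000767237454899536 [0.51211968 0.03231905 0.1       ]
disc [0.59036654 0.08800487] 0.14465694672969528
tray ((409.6320495605469, 214.09249877929688), (47.362457275390625, 48.26521301269531), 88.15238952636719) [ 0.44950677 -0.29790121  0.012     ] [array([ 0.503, -0.244,  0.012]), array([ 0.504, -0.353,  0.012]), array([ 0.396, -0.352,  0.012]), array([ 0.396, -0.243,  0.012])]
```

View pics/b5.png

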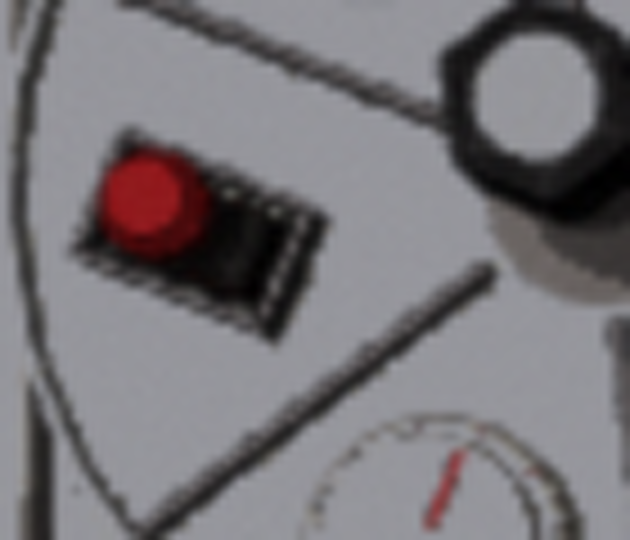

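```bash
python3 - <<'E'
from h import *
C=np.array([.593,.089])
for y in (-144,-84,-24,36,96,156,-204,-264):
    a=kinematics.ik([*C,.112],down(np.radians(y)));b=kinematics.ik([*C,.112],down(np.radians(y+69.3)))
    print(y,None if a is None else a.round(2),None if b is None else b.round(2))
print(monitor.sense()["clock"])
E
```

```text
-144 [-0.05  0.59  1.41 -0.    1.14  2.47] [-0.05  0.59  1.41 -0.    1.14  1.26]
-84 [-0.05  0.59  1.41 -0.    1.14  1.42] [-0.05  0.59  1.41 -0.    1.14  0.21]
-24 [-0.05  0.59  1.41 -0.    1.14  0.37] [-0.05  0.59  1.41 -0.    1.14 -0.84]
36 [-0.05  0.59  1.41 -0.    1.14 -0.67] [-0.05  0.59  1.41 -0.    1.14 -1.88]
96 [-0.05  0.59  1.41 -0.    1.14 -1.72] None
156 [-0.05  0.59  1.41 -0.    1.14 -2.77] [-0.05  0.59  1.41 -0.    1.14  2.3 ]
-204 [-0.05  0.59  1.41 -0.    1.14 -2.77] [-0.05  0.59  1.41 -0.    1.14  2.3 ]
-264 [-0.05  0.59  1.41 -0.    1.14 -1.72] None
0.35
```

```bash
python3 - <<'E'
from h import *
env.reach([.593,.089,.26],down(np.radians(-24)))
s=monitor.sense();print(s["clock"],s["position"])
f=eyes.grab_frame("wrist");save("c1",f["frame"]);f=eyes.grab_frame("side");save("c2",f["frame"],(180,60,440,260),3)
E
```

```text
2.8583 [0.59308885 0.08818082 0.25997768]
```

View pics/c1.png

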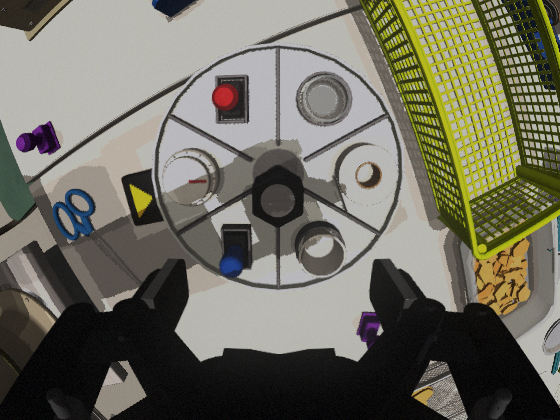

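View pics/c2.png

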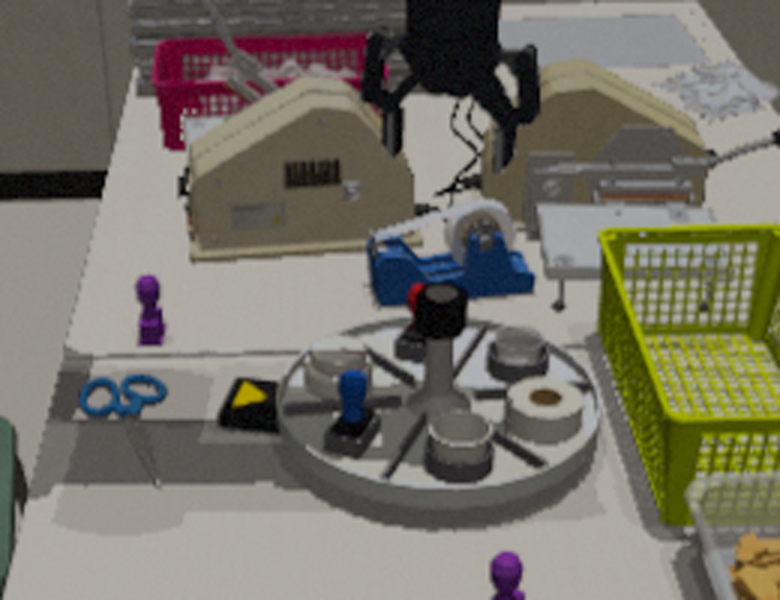

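```bash
python3 - <<'E'
from h import *
print(env.movel([.593,.089,.112],velocity=.12,guard=12))
env.close_gripper(30)
s=monitor.sense();print(s["clock"],s["position"],s["finger_gap"],s["contact_force"],s["ft_torque"],s["joints"])
q=np.array(s["joints"])
for k in range(2):
    q=q.copy();q[5]-=1.21/2;env.set_joints(q)
    s=monitor.sense();print(s["clock"],s["position"],s["finger_gap"],s["contact_force"].round(1),s["ft_torque"].round(2),s["joints"])
f=eyes.grab_frame("wrist");save("d1",f["frame"]);f=eyes.grab_frame("side");save("d2",f["frame"],(180,60,440,260),3)
E
```

```text
False
4.8167 [0.59243141 0.0892694  0.11231996] 0.48419585936850085 [-6.39104758  0.5794334   4.86570187] [ 0.20609393  0.91029857 -0.04621555] [-4.59421785e-02  5.84497646e-01  1.41213755e+00  3.57706771e-04
  1.14636727e+00  3.72712695e-01]
5.45 [0.59319008 0.08918917 0.11237885] 0.4901697924636319 [ 5.8  0.2 -0.8] [-0.07 -0.17  0.03] [-4.60037326e-02  5.84959346e-01  1.41118164e+00  3.18886057e-04
  1.14495484e+00 -2.32530820e-01]
6.0833 [0.5938835  0.08951096 0.11234636] 0.48722269517151906 [11.1  4.5 -3.9] [-0.17 -0.76  0.06] [-4.55266466e-02  5.85449760e-01  1.41044376e+00  6.30144574e-04
  1.14322542e+00 -8.37491429e-01]
```

View pics/d1.png

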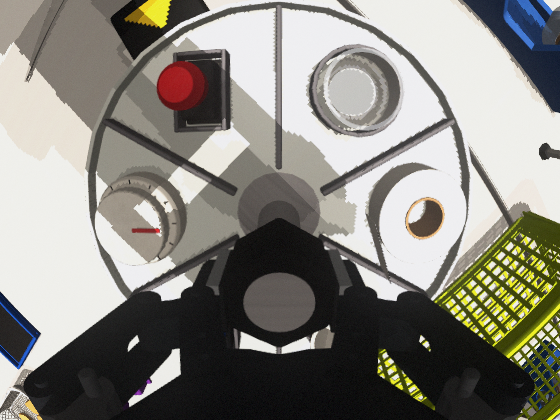

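View pics/d2.png

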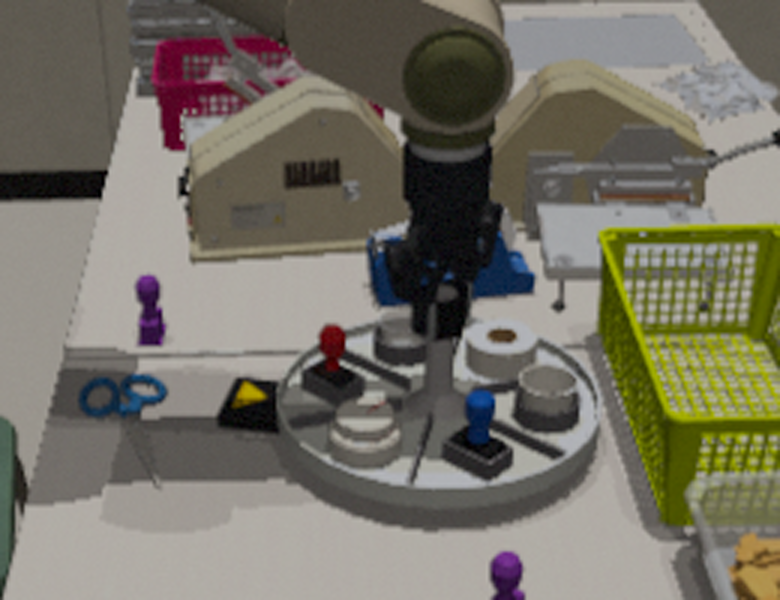

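```bash
python3 - <<'E'
from h import *
t=eyes.grab_frame("top");s=eyes.grab_frame("side")
print(blobs(t,*RED2)[0],blobs(s,*RED2)[0]); save("e1",t["frame"],(140,80,340,260),3.5)
E
```

```text
[] [(array([290.2, 173.3]), [287, 169, 8, 10, 52])]
```

View pics/e1.png

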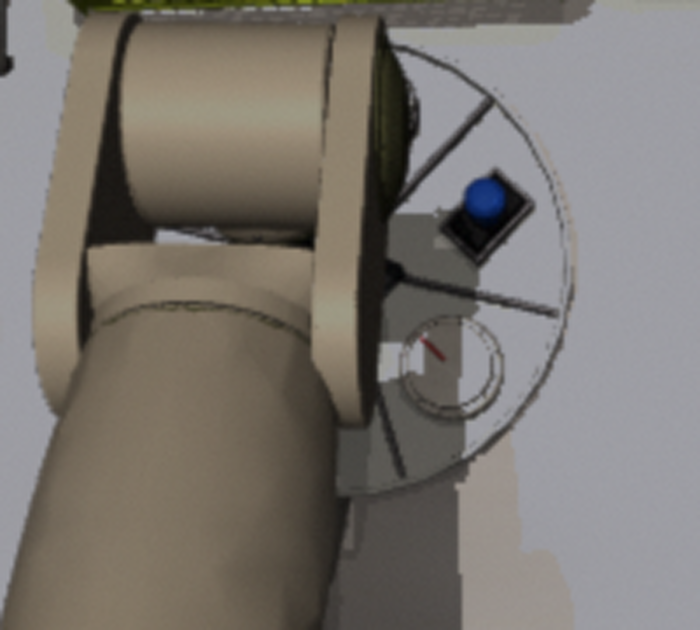

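```bash
python3 - <<'E'
from h import *
t=eyes.grab_frame("top");s=eyes.grab_frame("side")
C=np.array([.593,.0892])
b=[x[0] for x in blobs(t,*BLU)[0] if 250<x[0][0]<300 and 100<x[0][1]<170][0]
p=onz(t,b,.1)[:2]-C;print("blue",p,np.degrees(np.arctan2(p[1],p[0])))
b=[x[0] for x in blobs(s,*RED2)[0]][0]
for z in (.08,.085,.09):
    p=onz(s,b,z)[:2];d=p-C;print(p,np.linalg.norm(d),np.degrees(np.arctan2(d[1],d[0])))
E
```

```text
blue [ 0.02573973 -0.0946464 ] -74.78597976032398
[0.49687399 0.12846291] 0.10383537637025352 157.7823142893405
[0.49673213 0.11991103] 0.1010478585634546 162.30646352366955
[0.49659027 0.11135915] 0.09892352468839231 167.0557540380438
```

```bash
python3 - <<'E'
from h import *
env.release(); env.hold(.2)
env.movel([.593,.0892,.25],velocity=.2)
r=np.radians(165.5);P=[.593+.1*np.cos(r),.0892+.1*np.sin(r)]
for y in (165.5,-14.5,-14.5+90,-14.5-90):
    a=kinematics.ik([*P,.075],down(np.radians(y)));print(y,a)
env.reach([*P,.22],down(np.radians(-14.5)))
s=monitor.sense();print(s["clock"],s["position"])
t=eyes.grab_frame("wrist");save("f1",t["frame"])
s=eyes.grab_frame("side");save("f2",s["frame"],(180,60,440,260),3)
print(blobs(s,*RED2)[0],blobs(t,*RED2)[0])
E
```

```text
165.5 None
-14.5 [-4.15770720e-03  4.62447458e-01  1.73199977e+00 -4.44089210e-16
  9.47145426e-01  2.48915034e-01]
75.5 [-4.15770720e-03  4.62447458e-01  1.73199977e+00 -4.44089210e-16
  9.47145426e-01 -1.32188129e+00]
-104.5 [-4.15770720e-03  4.62447458e-01  1.73199977e+00 -4.44089210e-16
  9.47145426e-01  1.81971136e+00]
8.95 [0.49634849 0.11416086 0.2196551 ]
[(array([290.6, 173.1]), [287, 169, 8, 10, 48])] [(array([276.1, 194.3]), [269, 189, 15, 13, 42]), (array([285. , 197.8]), [281, 194, 8, 9, 21])]
```

View pics/f1.png

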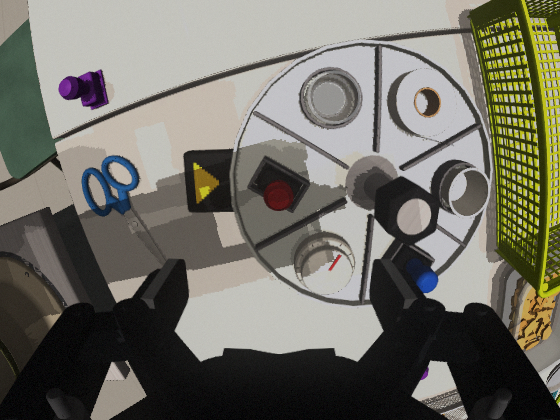

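View pics/f2.png

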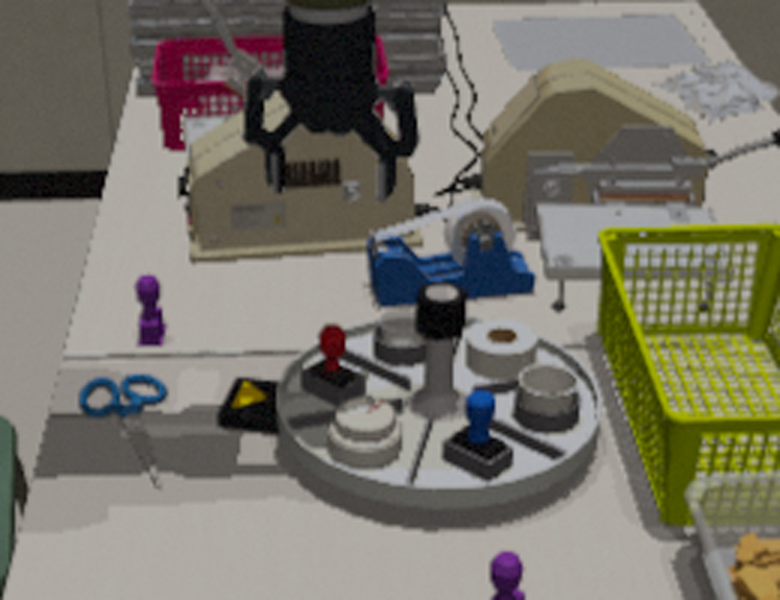

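```bash
python3 - <<'E'
from h import *
w=eyes.grab_frame("wrist");s=eyes.grab_frame("side")
m=cv2.inRange(cv2.cvtColor(w["frame"],cv2.COLOR_RGB2HSV),np.array((172,120,50)),np.array((180,255,255)))
m[:, :240]=0;m[:,310:]=0
p=cv2.minAreaRect(cv2.findNonZero(m[:260]));uv=np.array(p[0]);print(p)
K=w["mtx"];V=w["view"];d=(uv-K[:2,2])/K[0,0];th=np.linalg.norm(d)
dc=np.array([*(np.sin(th)*d/th),np.cos(th)]);dw=V[:3,:3].T@dc;c=-V[:3,:3].T@V[:3,3]
for z in (.085,.095,.1):print(c+dw*(z-c[2])/dw[2])
c2,d2=ray(s,[290.6,173.1]);t=np.linalg.lstsq(np.c_[dw,-d2],c2-c,rcond=None)[0];print("tri",c+t[0]*dw,c2+t[1]*d2)
E
```

```text
((278.34228515625, 196.0884552001953), (27.715030670166016, 27.978147506713867), 74.74488067626953)
[0.49636811 0.11418763 0.085     ]
[0.49701513 0.11671064 0.095     ]
[0.49733865 0.11797214 0.1       ]
tri [0.49654098 0.11486171 0.08767175] [0.49719675 0.11483034 0.08763723]
```

```bash
python3 - <<'E'
from h import *
P=[.4967,.1150]
print(env.movel([*P,.060],velocity=.12,guard=8))
s=monitor.sense();print(s["clock"],s["position"],s["contact_force"].round(2))
f=eyes.grab_frame("side");save("g1",f["frame"],(230,110,370,215),5)
E
```

```text
False
10.6333 [0.49707483 0.11501453 0.06059832] [-0.31  0.43 -0.66]
```

View pics/g1.png

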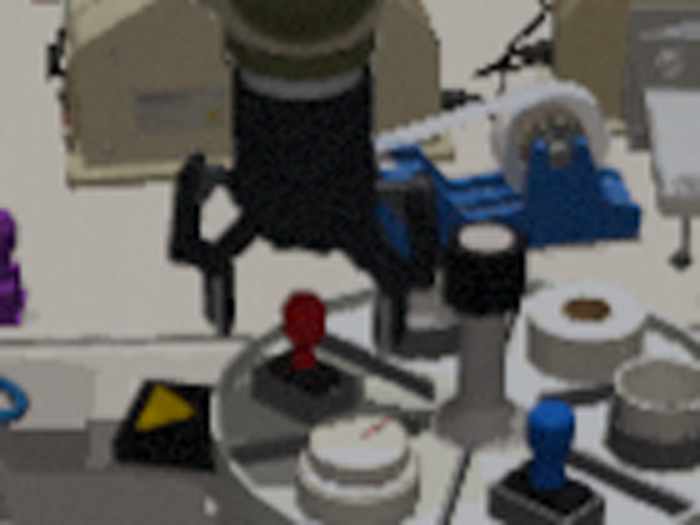

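```bash
python3 - <<'E'
from h import *
P=[.4967,.1150]
env.close_gripper(25)
s=monitor.sense();print(s["clock"],s["finger_gap"],s["contact_force"].round(2))
env.movel([*P,.085],velocity=.06);env.movel([*P,.18],velocity=.15)
s=monitor.sense();print(s["clock"],s["finger_gap"],s["contact_force"].round(2),s["position"])
f=eyes.grab_frame("side");save("h1",f["frame"],(200,60,340,165),5)
f=eyes.grab_frame("wrist");save("h2",f["frame"])
E
```

```text
11.2583 0.2983205154988032 [-0.49 -0.12  0.79]
12.6083 0.29798910460751843 [ 0.14  0.54 -0.33] [0.49620032 0.11498685 0.17897605]
```

View pics/h1.png

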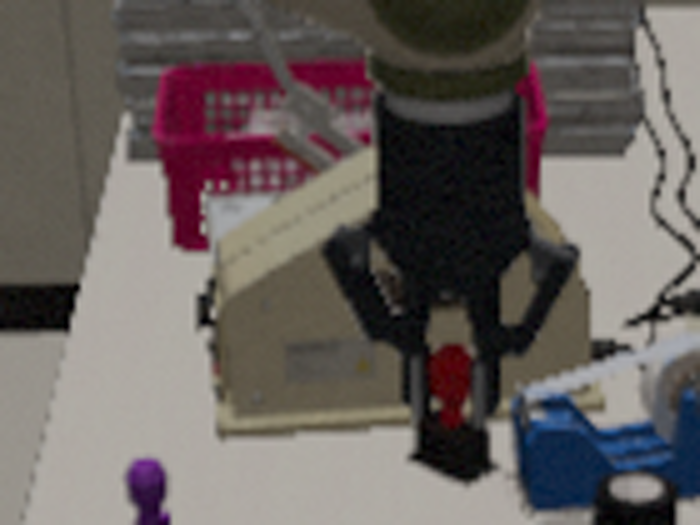

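View pics/h2.png

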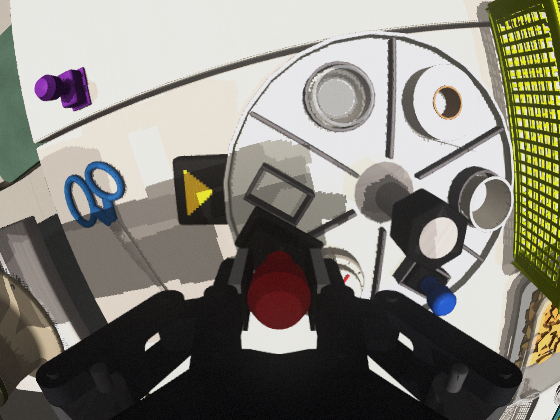

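```bash
python3 - <<'E'
from h import *
T=[.4495,-.298]
q=down(np.radians(-30))
env.reach([*T,.18],q)
print(env.movel([*T,.055],velocity=.12))
g=env.movel([*T,.029],velocity=.02,guard=3)
s=monitor.sense();print(g,s["clock"],s["position"],s["contact_force"].round(2),s["finger_gap"])
f=eyes.grab_frame("side");save("i1",f["frame"],(210,210,340,330),5);f=eyes.grab_frame("wrist");save("i2",f["frame"])
E
```

```text
False
True 16.475 [ 0.44944526 -0.2979387   0.03205863] [-0.73  0.75  4.07] 0.29305220053986036
```

View pics/i1.png

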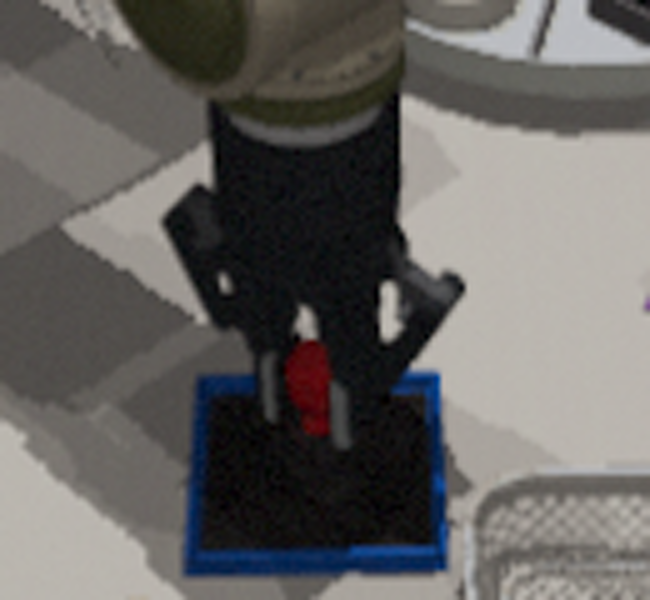

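View pics/i2.png

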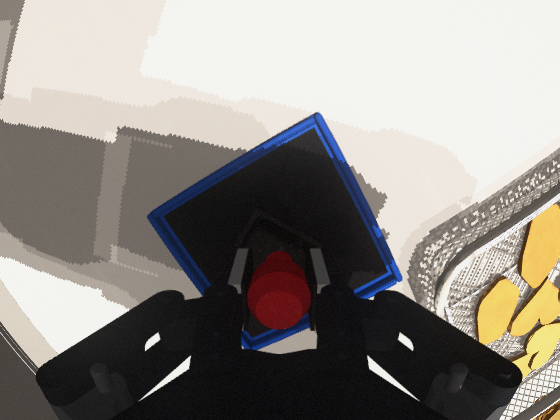

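Contact came at exactly the expected height (TCP 0.032), with the stamp upright inside the tray. Release and check.

```bash
python3 - <<'E'
from h import *
T=[.4495,-.298]
env.release();env.hold(.2)
env.movel([*T,.2],velocity=.12)
w=eyes.grab_frame("wrist");save("j2",w["frame"])
env.reach([.40,-.05,.28],down(np.radians(-30)))
f=eyes.grab_frame("side");save("j1",f["frame"],(210,210,340,330),5);t=eyes.grab_frame("top");save("j3",t["frame"],(360,165,460,265),6)
b=blobs(t,*RED2)[0];c=blobs(f,*RED2)[0];print(b,c,monitor.sense()["clock"],monitor.sense()["contact_force"].round(2))
if b and c: print(cross(t,b[0][0],f,c[0][0]),onz(t,b[0][0],.07))
E
```

```text
[(array([415.5, 213. ]), [410, 208, 12, 11, 91])] [(array([272.9, 284.3]), [268, 278, 11, 14, 110])] 20.125 [-0.13 -0.74 -0.84]
(array([ 0.4500812 , -0.29739135,  0.05933784]), np.float64(0.00028966644818391414)) [ 0.44991792 -0.29425118  0.07      ]
```

View pics/j1.png

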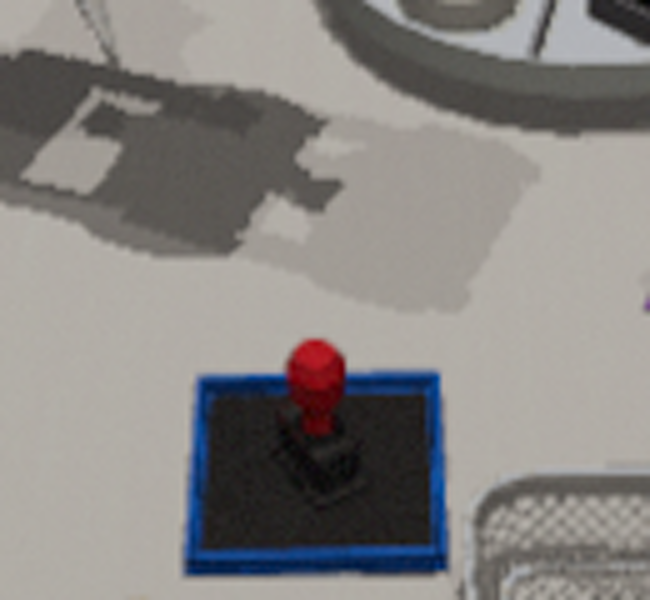

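View pics/j3.png

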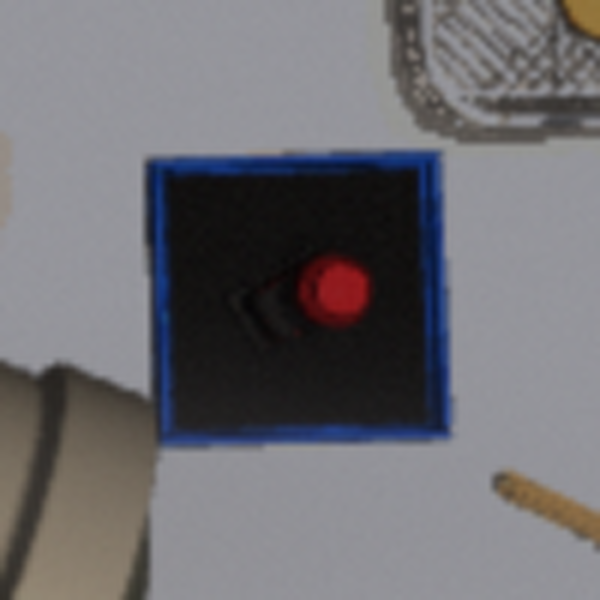

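The stamp stands upright at (0.450, -0.297), within about 1 mm of the tray's centre, and the arm is clear of it.

```bash
python3 - <<'E'
from h import *
job.hand_in();print(monitor.sense()["clock"])
E
```

```text
the job is handed in; nothing more can be done
the job is handed in; nothing more can be done
```

The job is done and handed in. The red-handled stamp stands upright in the middle of the blue tray, released, with the arm well clear. The clock read about 20 s, against the 58 s limit. The hand-in gives no verdict, so these are my own checks:

- **Turning:** I gripped the knob on two flats and turned the carousel +1.21 rad. Worked out from the blue stamp in the top view, the red stamp's bay stood at 165.2°, and the arrow at 165.9°. The arm hid the red stamp from the top camera. A side-view estimate, which depends on the assumed height, gave 158–167°. Both are inside the tolerance.
- **Lifting and placing:** I gripped the handle at 25 N and lifted it straight up. It touched down at the expected height, with the tool tip (TCP) at 0.032 m.
- **Final check:** Two-view triangulation put the handle at (0.450, -0.297), about 1 mm from the measured tray centre of (0.4495, -0.298). The pictures show it upright. A single-view estimate that assumes a handle height of 0.07 m differs by about 4 mm, still well inside the 30 mm limit.

No check failed.

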